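Mount the dark blank between the cup centres of the carving jig

TASK

Mount the dark wood blank in the carving jig: take it from the stock rack, lay it in the jig's two V-rests between the cup centres, then slide the tailstock up by its handle until both ends of the blank are fully seated in the cups, and let go. Leave the light blank where it lies in the rack.

Things in the scene. Friction and masses are not known exactly. Their poses are not given: they have to be found in the camera images.
- dark_blank: The blank to mount: dark-brown round wooden rod, 28 mm diameter, 180 long, 85 g (varies). Origin at its middle on its axis, x along it (either way round, any roll). Starts level, axis 55 mm above the bench, in one of two places of a white fixed rack (base plate 12 mm thick), on two V-supports 45 mm either side of the rack's middle, 76 mm free between them.
- light_blank: The other blank: same size, pale wood, in the rack's other place, parallel to the dark one and 100 mm to its side. Origin at its middle, x along it. To be left alone.
- jig: Fixed plywood base, grey headstock at -x, blue tailstock at +x, two V-rests between (14 mm thick, at x = -30 and 64 mm, 80 mm free between, 45 mm wide). Origin on the bench below the mounted blank's middle, z up. Cup axis: along x, 70 mm up; a rod in the V-rests lies on it. Headstock 98 mm high, x -155 to -105. Cups: 50 mm outside, 40 inside, 12 deep; headstock cup mouth at x = -78, floor -90.
- tailstock (a joint): Slide in m: 0 = fully back, grows towards the headstock; starts at 0 to 0.03; about 0.100 with the blank seated in both cups; stop at 0.106. 3 N friction, stays put, pushes the blank ahead. At value q (mm) its cup mouth is at jig x = 178 - q, floor 190 - q. Handle: black upright cylinder, 24 mm diameter, 100 to 150 mm above the bench, axis at jig x = 225 - q, y = 0.
Things that resemble listed ones, but are neither listed nor needed, are in the scene too. Leave any green look-alike of the dark_blank alone.

How it is judged:
On the way, in this order (a step that is already met when the one before it is completed fails the run):
1. the dark blank lies in the jig's V-rests, in line with the cups (x of dark_blank in the frame of jig between -0.02 and 0.06 m and y of dark_blank in the frame of jig between -0.008 and 0.008 m and z of dark_blank in the frame of jig between 0.062 and 0.078 m and angle between the x axis of dark_blank and the x axis of jig, either way round below 0.17 rad), for 0.2 s.
2. the tailstock is slid up and the blank's ends sit in both cups (value of joint tailstock above 0.092 m and x of dark_blank in the frame of jig between -0.012 and 0.012 m and y of dark_blank in the frame of jig between -0.008 and 0.008 m and z of dark_blank in the frame of jig between 0.062 and 0.078 m and angle between the x axis of dark_blank and the x axis of jig, either way round below 0.17 rad), for 0.2 s.
At the end, for the whole second after the job is handed in: The dark blank rests in the V-rests, its ends in both cups: middle within 12 mm of its place along the jig and 8 mm of the cup axis sideways and in height, axis within 9 degrees of the jig's; tailstock beyond 0.092 (under 8 mm end play); light blank within 30 mm of its start (all of step 2 and linear speed of dark_blank below 0.02 m/s and distance of light_blank from where it was at the start of the episode below 0.03 m); the robot touches nothing.
It fails at once if the light blank is moved more than 30 mm (distance of light_blank from where it was at the start of the episode above 0.03 m).
It also fails if it takes over 48 s, if anything falls off the work surface, if the arm or the gripper's body presses on something with over 40 N, if the wrist force passes 120 N, or if a joint passes its speed limit or range.

ROBOT

A 6-joint arm with a two-finger parallel gripper is mounted at the origin on the work surface. World frame = base frame: x ahead of the robot, y to its left, z up, the work surface at z = 0. Lengths are in m, angles in rad, forces in N, time in s.
With the tool pointing down it reaches from about 0.4 to 0.825 m from the base axis. Payload 7 kg.
Tool frame: the origin (TCP) lies at the very end of the fingers, on their centre line; the grasp point (between the pads) lies 19 mm behind it (grip_depth is the distance from the TCP to the grasp point, in m); z points along the fingers, y is the direction in which the jaws open and shut (so a half turn about z gives the same grasp; the last joint's range is limited). The gripper opens to 88 mm and grips with 3 to 60 N. Pads are 19 mm wide; open, the fingers measure 130 mm over their backs; the gripper's body (78 mm by 193 mm) begins 47 mm behind the grasp point.
Start: joints at [-0.993, 0.359, 0.012, 0, -1.224, -0.288], TCP at [0.193, -0.647, 0.227] pointing down, gripper open.
Joint ranges: [-3.07, 3.07], [-1.43, 2.12], [-1.02, 1.25], [-3.03, 1.67], [-3.05, -0], [-3.03, 3.03]. Speed limits (rad/s): [2.39, 2.39, 3.01, 3.14, 3.14, 3.14].

INTERFACE

Orientations are given as [roll, pitch, yaw] about the fixed x, y, z axes, in that order (R = Rz(yaw) Ry(pitch) Rx(roll)).
In Python, from station import get_state, grab_frame, get_calibration, job_done, grip_depth gives the robot as it stands. The module is installed in compiled form; this text tells all that it offers.
- The arm moves only by the shell command python3 -m crank 'ROWS' [FORCE]. ROWS is JSON, a list of rows, each an object with "turn": the turn, a rotation vector about the tool's x, y, z each as a share of 2 pi rad, from -1 to 1, a list of three; "slide": the shift along the tool's x, y, z each as a share of 0.5 m, from -1 to 1, a list of three; "fingers": the opening, from -1 (shut) to 1 (fully open). A call has 1 to 5 rows; each row is the pose to reach, as a shift and turn from the pose commanded when the call began, along the tool's axes at that moment, turning the shorter way round; what a row does not reach only later rows make up. A row lasts 1/12 s, in which the tool goes at most 41.7 mm and 7.16 degrees, less where a joint would pass 70% of its speed; a pose out of reach is approached as far as the arm can. A call with a number of a shift or a turn outside -1 to 1 is refused whole. A call with a gripper value outside its range is refused whole. The fingers move at their own pace and stop on an object; FORCE is the grip in N (left out, the last holds). Time passes only in rows, so rows that repeat a pose let the fingers close. It gives the time, the measured TCP pose, the force and the opening at its end, in the units of the state.
- get_state(): the state, without advancing time (a new reading comes with each control period).
- grab_frame(name): name is "scene" or "top" or "wrist"; returns the picture (384x512x3 uint8, red, green, blue); there is no depth.
- get_calibration(name): a dict with "K" (3x3 intrinsics, pixels), "pose" (4x4, takes a point from camera to world coordinates). Camera axes: x right, y up, looking along -z (the intrinsics and any distortion apply to the point x, -y, -z); pixel columns grow to the right and rows downward; lengths in m; the calibration is good to about 2 mm. A picture is of the moment at which its call begins: read the wrist's pose just before it. get_calibration takes no time and is no camera call; for the wrist camera it gives the pose at the moment of the call.
- job_done(): hands the job in, once; it reports no verdict.
The state is a dict: "t": time; "q": joint angles; "qd": joint speeds; "joint_efforts": joint torques, N m; "eef_pos": TCP position; "ee_rot": TCP orientation; "force": force on the tool from outside, world axes, zero at the start; "moment": the same for the moment, N m; "width": finger opening in m.
Only numpy, scipy, OpenCV 4.12 (cv2) and the standard library are available. Lean on these libraries where they do the work, as an engineer would, in place of code of your own. Each camera call takes 0.05 s, during which the arm holds its last target.

## Working session

There is one attempt and no reset: what is moved stays moved. The work goes in short steps, Python scripts to look and compute and a shell command to move; the robot and the scene stay as the last step left them, time stands still between calls to the robot, and variables do not carry over. Pictures are saved under pics/ and viewed, and the job is handed in when it is done.

```bash
mkdir -p pics
python3 - <<'E'
from station import *
import cv2
s=get_state();print(s,grip_depth if not callable(grip_depth) else grip_depth())
for n in("scene","top","wrist"):
    c=get_calibration(n);print(n,c)
    cv2.imwrite(f"pics/{n}0.png",grab_frame(n)[:,:,::-1])
E
```

```text
{'t': 0.0, 'q': array([-9.92922411e-01,  3.59402367e-01,  1.10904312e-02, -3.45602517e-04,
       -1.22410976e+00, -2.88065121e-01]), 'qd': array([ 0.00079077, -0.00082764,  0.00165162,  0.00025555, -0.0006064 ,
        0.00031186]), 'joint_efforts': array([ 3.62684923e-04, -5.82724857e+01,  2.93056870e+01,  6.99741483e+00,
        6.79255289e-03, -1.20662326e-04]), 'eef_pos': array([ 0.19271095, -0.64640818,  0.22562724]), 'ee_rot': array([ 3.13994195e+00, -1.50303483e-04, -2.85190143e+00]), 'force': array([ 0.67200064, -0.13218572,  0.92454006]), 'moment': array([-0.02384727,  0.04990427,  0.03735868]), 'width': 0.0875343251411999} 0.0188
scene {'K': array([[363.17733777,   0.        , 252.83023488],
       [  0.        , 363.17733777, 193.95418029],
       [  0.        ,   0.        ,   1.        ]]), 'pose': array([[-0.52242417, -0.5132821 ,  0.68089242,  1.03799087],
       [ 0.8524841 , -0.29703815,  0.43016184,  0.20441228],
       [-0.01854335,  0.80517689,  0.59274473,  0.58979589],
       [ 0.        ,  0.        ,  0.        ,  1.        ]])}
top {'K': array([[429.47471583,   0.        , 252.35792499],
       [  0.        , 429.47471583, 189.74437541],
       [  0.        ,   0.        ,   1.        ]]), 'pose': array([[-0.01400609,  0.99171576, -0.12768586,  0.32812102],
       [-0.99988822, -0.01322303,  0.00697837, -0.17778362],
       [ 0.00523217,  0.12776932,  0.99179011,  0.9554675 ],
       [ 0.        ,  0.        ,  0.        ,  1.        ]])}
wrist {'K': array([[312.25286652,   0.        , 254.46597983],
       [  0.        , 312.25286652, 189.63446466],
       [  0.        ,   0.        ,   1.        ]]), 'pose': array([[-0.28620361, -0.92802725, -0.2384385 ,  0.12857848],
       [ 0.9581681 , -0.2768937 , -0.07241395, -0.66499947],
       [ 0.00118   , -0.2491893 ,  0.96845408,  0.38403514],
       [ 0.        ,  0.        ,  0.        ,  1.        ]])}
```

View pics/scene0.png

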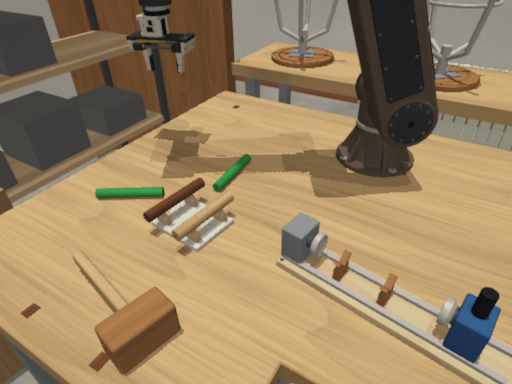

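View pics/top0.png

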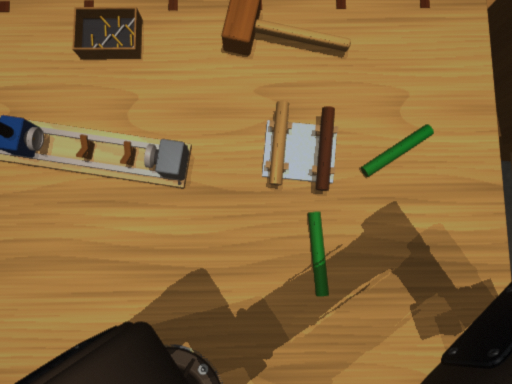

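View pics/wrist0.png

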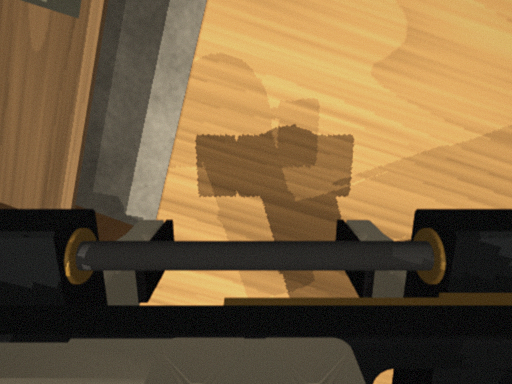

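```bash
cat > h.py <<'E'
import numpy as np,cv2
from station import *
def ray(n,uv,c=None):
    c=c or get_calibration(n);K=c["K"];P=c["pose"]
    d=np.array([(uv[0]-K[0,2])/K[0,0],-(uv[1]-K[1,2])/K[1,1],-1.]);return P[:3,3],P[:3,:3]@d
def onz(n,uv,z,c=None):
    o,d=ray(n,uv,c);return o+d*(z-o[2])/d[2]
def proj(n,p,c=None):
    c=c or get_calibration(n);K=c["K"];P=c["pose"]
    q=P[:3,:3].T@(np.asarray(p)-P[:3,3]);return np.array([K[0,2]+K[0,0]*q[0]/-q[2],K[1,2]-K[1,1]*q[1]/-q[2]])
def tri(uvt,uvs):
    o1,d1=ray("top",uvt);o2,d2=ray("scene",uvs)
    t=np.linalg.lstsq(np.c_[d1,-d2],o2-o1,rcond=None)[0]
    a=o1+d1*t[0];b=o2+d2*t[1];return (a+b)/2,np.linalg.norm(a-b)
E
python3 - <<'E'
import cv2,numpy as np
t=cv2.imread('pics/top0.png');s=cv2.imread('pics/scene0.png')
cv2.imwrite('pics/c1.png',cv2.resize(t[105:195,0:200],None,fx=4,fy=4,interpolation=2))
cv2.imwrite('pics/c2.png',cv2.resize(t[90:210,250:450],None,fx=4,fy=4,interpolation=2))
cv2.imwrite('pics/c3.png',cv2.resize(s[205:384,270:512],None,fx=3,fy=3,interpolation=2))
cv2.imwrite('pics/c4.png',cv2.resize(s[140:250,90:260],None,fx=4,fy=4,interpolation=2))
E
```

```text
(no output)
```

View pics/c1.png

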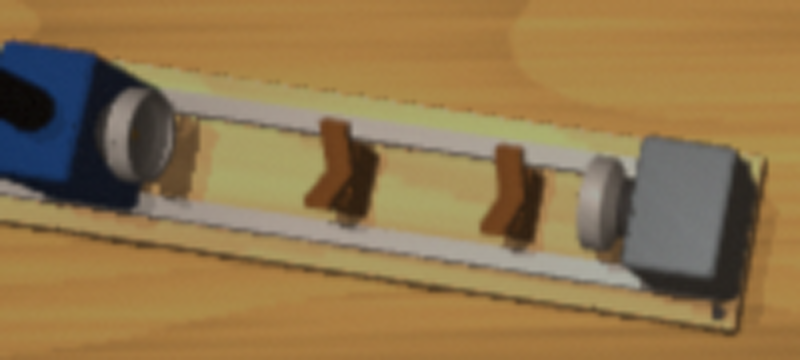

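View pics/c2.png

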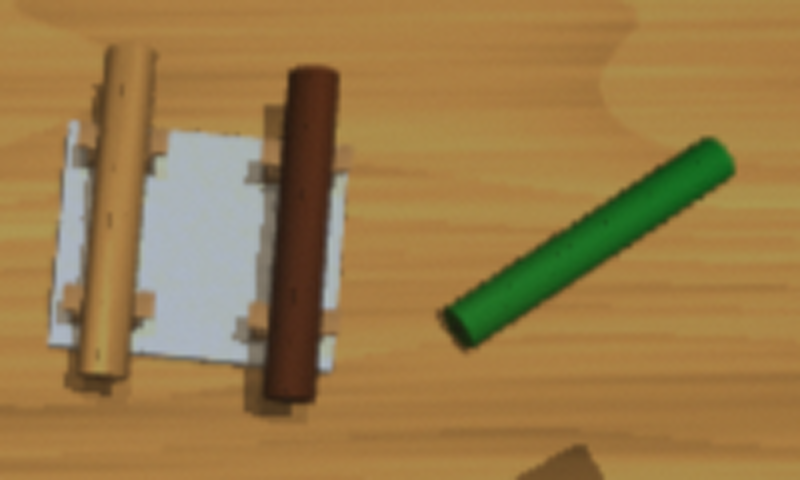

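View pics/c3.png

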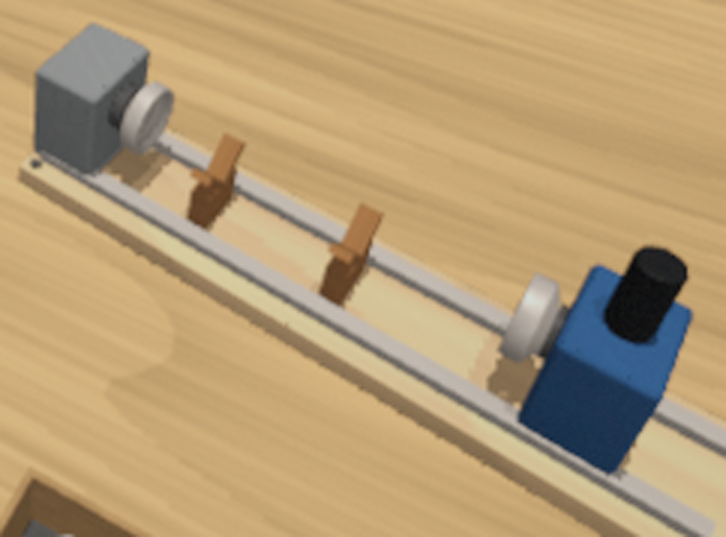

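View pics/c4.png

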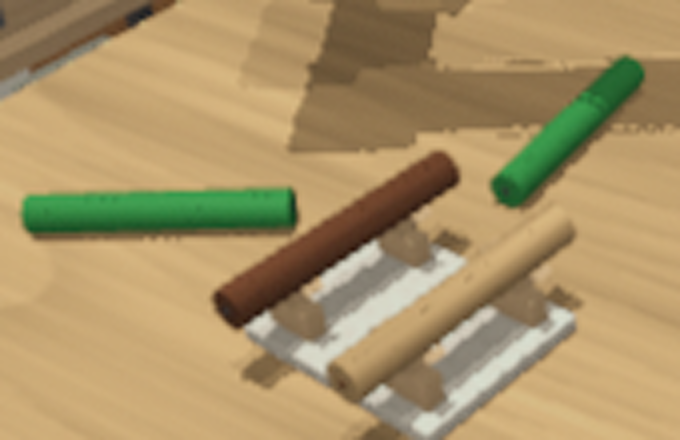

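Run:
```python
from h import *
T=lambda x,y:(x/4-.375,105+y/4-.375)
S=lambda x,y:(270+x/3-.33,205+y/3-.33)
t=cv2.imread('pics/top0.png')
# dark rod
hsv=cv2.cvtColor(t,cv2.COLOR_BGR2HSV)
b=t.astype(int);m=((b[...,2]<135)&(b[...,2]>b[...,1]*1.6)&(b[...,2]>40)).astype('uint8')
m[:, :300]=0;m[:,350:]=0;m[:90]=0;m[205:]=0
m=cv2.morphologyEx(m,cv2.MORPH_OPEN,np.ones((3,3)))
n,l,st,_=cv2.connectedComponentsWithStats(m);i=1+st[1:,4].argmax();print(st[i])
r=cv2.minAreaRect(np.argwhere(l==i)[:,::-1].astype('float32'));print(r)
bp=cv2.boxPoints(r);bp=bp[np.argsort(bp[:,1])];e=[bp[:2].mean(0),bp[2:].mean(0)]
E0,E1=[onz("top",p,.058) for p in e];print("rod ends",E0,E1,np.linalg.norm(E0-E1),"mid",(E0+E1)/2, "ang",np.arctan2(*(E0-E1)[1::-1]))
print('scene proj ends',[proj("scene",[*E[:2],.055]) for E in (E0,E1)])
# light
# headstock
hs=[onz("top",T(*p),.098) for p in((648,137),(738,150),(712,278),(628,262))]
print("hs",np.round(hs,4),np.mean(hs,0))
hs2=[onz("scene",S(*p),.098) for p in((95,24),(150,55),(103,97),(37,72))]
print("hs scene",np.round(hs2,4),np.mean(hs2,0))
h=onz("scene",S(660,266),.150);print("handle top",h)
c=np.mean(hs,0)
print("dir",np.degrees(np.arctan2(*(h-c)[1::-1])),np.linalg.norm(h-c))
for a,bb in(((180,68),(640,135)),((0,222),(736,333)),((200,98),(640,158)),((150,210),(640,288))):
    A=onz("top",T(*a),.02);B=onz("top",T(*bb),.02);print("edge",np.degrees(np.arctan2(*(A-B)[1::-1])),A,B)
```

```text
[318 107  16  83 834]
((325.3343505859375, 147.87509155273438), (10.620174407958984, 82.3686752319336), 4.289153575897217)
rod ends [ 0.62231501 -0.35111538  0.058     ] [ 0.4433997  -0.33154342  0.058     ] 0.17998264000729136 mid [ 0.53285735 -0.3413294   0.058     ] ang -0.10895904811015912
scene proj ends [array([146.12622217, 216.56455965]), array([200.83672235, 181.07020107])]
hs [[ 0.5457 -0.      0.098 ]
 [ 0.5383 -0.046   0.098 ]
 [ 0.4723 -0.0333  0.098 ]
 [ 0.4811  0.0092  0.098 ]] [ 0.50937126 -0.01750457  0.098     ]
hs scene [[ 0.4786 -0.0281  0.098 ]
 [ 0.49    0.0186  0.098 ]
 [ 0.5442  0.0088  0.098 ]
 [ 0.5443 -0.0398  0.098 ]] [ 0.51427537 -0.01011712  0.098     ]
handle top [0.56837394 0.31476711 0.15      ]
dir 79.9307417026226 0.3414524580859633
edge 80.81287262175326 [0.60832029 0.27797732 0.02      ] [0.56669532 0.0206106  0.02      ]
edge 80.60486401254586 [0.52196139 0.37294682 0.02      ] [ 0.45470559 -0.03352671  0.02      ]
edge 81.35289622425636 [0.59094564 0.26603053 0.02      ] [0.55359597 0.02043317 0.02      ]
edge 80.12036728106257 [0.52764622 0.29067329 0.02      ] [0.4804081  0.01944182 0.02      ]
```

The dark-brown rod at top-view (326,148), lying on the white rack, is the one to mount. The pale rod at (280,143) is the light blank. The green rods at (397,150) and (318,253) lie on the bench and are look-alikes. The enlarged crop confirms this. The jig runs left from the headstock at (172,160) to the tailstock at (15,135).

```bash
cat >> h.py <<'E'
from scipy.spatial.transform import Rotation as Ro
def plan(p,yaw):
    s=get_state();R=Ro.from_euler('xyz',s['ee_rot']);
    G=Ro.from_euler('xyz',[np.pi,0,yaw])
    d=R.inv().apply(np.array(p)-s['eef_pos']);w=(R.inv()*G).as_rotvec()
    print("t",s['t'],"pos",s['eef_pos'].round(4),"yaw",s['ee_rot'].round(3),"F",s['force'].round(1),"w",round(s['width'],4))
    print("slide",(d/.5).round(4),"turn",(w/2/np.pi).round(4),"rows",np.linalg.norm(d)/.0417,np.degrees(np.linalg.norm(w))/7.16)
E
python3 -c "
from h import *
plan([.533,-.341,.19],-3.250)"
```

```text
t 0.15 pos [ 0.1928 -0.6465  0.2259] yaw [ 3.14  -0.    -2.852] F [ 0.2  0.1 -0.4] w 0.0877
slide [-0.8267  0.3911  0.0721] turn [ 0.0002 -0.0001  0.0634] rows 10.999508209427315 3.1860521838454767
```

```bash
python3 -m crank '[{"turn":[0,0,0.032],"slide":[-0.08,0.04,0.007],"fingers":1},{"turn":[0,0,0.0634],"slide":[-0.16,0.075,0.014],"fingers":1},{"turn":[0,0,0.0634],"slide":[-0.23,0.11,0.02],"fingers":1},{"turn":[0,0,0.0634],"slide":[-0.3,0.142,0.026],"fingers":1},{"turn":[0,0,0.0634],"slide":[-0.37,0.175,0.032],"fingers":1}]' 30
python3 -c "
from h import *
plan([.533,-.341,.19],-3.250)"
```

```text
t: 0.57
eef_pos: [0.3443, -0.5102, 0.2104]
ee_rot: [3.141, -0.0, 3.029]
force: [-0.2, -0.3, -0.2]
width: 0.0875
t 0.5667 pos [ 0.3443 -0.5102  0.2104] yaw [ 3.141 -0.     3.029] F [-0.2 -0.3 -0.2] w 0.0875
slide [-0.3372  0.3785  0.0408] turn [ 0.     -0.     -0.0006] rows 6.097430048698214 0.030987891463790235
```

```bash
python3 -m crank '[{"turn":[0,0,0],"slide":[-0.05,0.056,0.006],"fingers":1},{"turn":[0,0,0],"slide":[-0.1,0.112,0.012],"fingers":1},{"turn":[0,0,0],"slide":[-0.15,0.168,0.018],"fingers":1},{"turn":[0,0,0],"slide":[-0.2,0.224,0.024],"fingers":1},{"turn":[0,0,0],"slide":[-0.25,0.28,0.03],"fingers":1}]'
python3 -c "
from h import *
plan([.533,-.341,.19],-3.250)"
```

```text
t: 0.98
eef_pos: [0.484, -0.3844, 0.1956]
ee_rot: [3.141, -0.0, 3.033]
force: [0.3, -0.2, 0.1]
width: 0.088
t 0.9833 pos [ 0.484  -0.3844  0.1956] yaw [ 3.141 -0.     3.033] F [ 0.3 -0.2  0.1] w 0.088
slide [-0.0881  0.0969  0.0111] turn [ 0. -0. -0.] rows 1.5757680375038905 0.001137923345084011
```

```bash
python3 -m crank '[{"turn":[0,0,0],"slide":[-0.05,0.055,0.006],"fingers":1},{"turn":[0,0,0],"slide":[-0.0881,0.0969,0.011],"fingers":1},{"turn":[0,0,0],"slide":[-0.0881,0.0969,0.011],"fingers":1},{"turn":[0,0,0],"slide":[-0.0881,0.0969,0.011],"fingers":1}]'
python3 -c "
from h import *
plan([.533,-.341,.12],-3.250)
c=get_calibration('wrist');cv2.imwrite('pics/w1.png',grab_frame('wrist')[:,:,::-1])
for y in((.6223,-.3511,.055),(.4434,-.3315,.055)):print(proj('wrist',y,c))
"
```

```text
t: 1.32
eef_pos: [0.5328, -0.3412, 0.1894]
ee_rot: [3.141, -0.001, 3.036]
force: [0.3, 0.2, -0.6]
width: 0.0882
t 1.3167 pos [ 0.5328 -0.3412  0.1894] yaw [ 3.141e+00 -1.000e-03  3.036e+00] F [ 0.3  0.2 -0.6] w 0.0882
slide [-0.0005  0.0003  0.1389] turn [ 0.0001 -0.0002  0.0004] rows 1.6654110733868797 0.022117427290564436
[253.31846346 266.40314396]
[253.89793599  82.90204394]
```

View pics/w1.png

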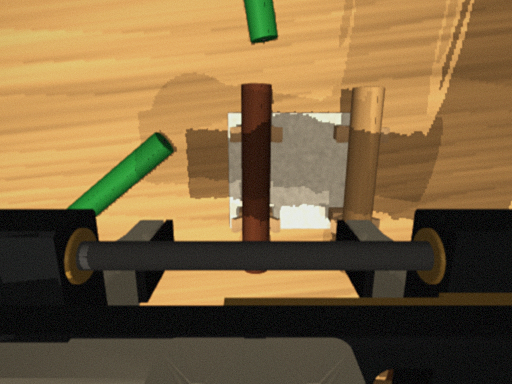

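The dark rod is at columns 243–271, rows 84–272, centred between the fingers to within about 2–3 mm. The light rod at (365,150) is clear of the finger lane.

```bash
python3 -m crank '[{"turn":[0,0,0],"slide":[0,0.004,0.07],"fingers":1},{"turn":[0,0,0],"slide":[0,0.004,0.14],"fingers":1},{"turn":[0,0,0],"slide":[0,0.004,0.2],"fingers":1},{"turn":[0,0,0],"slide":[0,0.004,0.26],"fingers":1},{"turn":[0,0,0],"slide":[0,0.004,0.305],"fingers":1}]'
python3 -m crank '[{"turn":[0,0,0],"slide":[0,0,0],"fingers":1},{"turn":[0,0,0],"slide":[0,0,0],"fingers":1}]'
python3 -c "
from h import *
plan([.533,-.339,.036],-3.250)
"
```

```text
t: 1.78
eef_pos: [0.5301, -0.3413, 0.0355]
ee_rot: [3.141, -0.002, 3.031]
force: [-0.2, 0.3, -0.5]
width: 0.0872
t: 1.95
eef_pos: [0.5308, -0.3414, 0.0372]
ee_rot: [3.141, -0.003, 3.032]
force: [0.3, 0.0, 0.5]
width: 0.0879
t 1.95 pos [ 0.5308 -0.3414  0.0372] yaw [ 3.141e+00 -3.000e-03  3.032e+00] F [0.3 0.  0.5] w 0.0879
slide [-0.0039  0.0052  0.0023] turn [ 0.     -0.0004 -0.0002] rows 0.08297897629419591 0.02373022497988073
```

```bash
python3 -m crank '[{"turn":[0,0,0],"slide":[-0.004,0.004,0.001],"fingers":1},{"turn":[0,0,0],"slide":[-0.004,0.004,0.001],"fingers":-1},{"turn":[0,0,0],"slide":[-0.004,0.004,0.001],"fingers":-1},{"turn":[0,0,0],"slide":[-0.004,0.004,0.001],"fingers":-1},{"turn":[0,0,0],"slide":[-0.004,0.004,0.001],"fingers":-1}]' 30
python3 -m crank '[{"turn":[0,0,0],"slide":[0,0,0],"fingers":-1},{"turn":[0,0,0],"slide":[0,0,0],"fingers":-1},{"turn":[0,0,0],"slide":[0,0,0],"fingers":-1},{"turn":[0,0,0],"slide":[0,0,0],"fingers":-1},{"turn":[0,0,0],"slide":[0,0,0],"fingers":-1}]'
```

```text
t: 2.37
eef_pos: [0.5348, -0.3389, 0.0383]
ee_rot: [-3.141, 0.002, 3.033]
force: [0.3, -1.1, -0.2]
width: 0.0664
t: 2.78
eef_pos: [0.5343, -0.3388, 0.0372]
ee_rot: [3.142, -0.0, 3.033]
force: [-0.3, -0.4, 0.8]
width: 0.0332
```

```bash
python3 -m crank '[{"turn":[0,0,0],"slide":[0,0,0],"fingers":-1},{"turn":[0,0,0],"slide":[0,0,0],"fingers":-1},{"turn":[0,0,0],"slide":[0,0,0],"fingers":-1},{"turn":[0,0,0],"slide":[0,0,0],"fingers":-1}]'
python3 -m crank '[{"turn":[0,0,0],"slide":[0,0,-0.05],"fingers":-1},{"turn":[0,0,0],"slide":[0,0,-0.12],"fingers":-1},{"turn":[0,0,0],"slide":[0,0,-0.18],"fingers":-1},{"turn":[0,0,0],"slide":[0,0,-0.24],"fingers":-1},{"turn":[0,0,0],"slide":[0,0,-0.30],"fingers":-1}]'
python3 -m crank '[{"turn":[0,0,0],"slide":[0,0,0],"fingers":-1}]'
python3 -c "
from h import *
plan([.533,.05,.2],-1.733)
for n in ('top','scene','wrist'):
  cv2.imwrite(f'pics/{n}2.png',grab_frame(n)[:,:,::-1])
"
```

```text
t: 3.12
eef_pos: [0.5344, -0.3398, 0.0377]
ee_rot: [-3.14, 0.0, 3.033]
force: [-1.6, -5.2, 1.8]
width: 0.0271
t: 3.53
eef_pos: [0.534, -0.3385, 0.1884]
ee_rot: [3.141, -0.0, 3.033]
force: [0.2, -0.5, -1.3]
width: 0.0273
t: 3.62
eef_pos: [0.5372, -0.3402, 0.1941]
ee_rot: [-3.138, 0.009, 3.034]
force: [1.4, -0.6, -0.3]
width: 0.0274
t 3.6167 pos [ 0.5372 -0.3402  0.1941] yaw [-3.138  0.009  3.034] F [ 1.4 -0.6 -0.3] w 0.0274
slide [ 0.0919  0.775  -0.0151] turn [-0.0015  0.0008 -0.2413] rows 9.359678896273156 12.132741039087561
```

View pics/scene2.png

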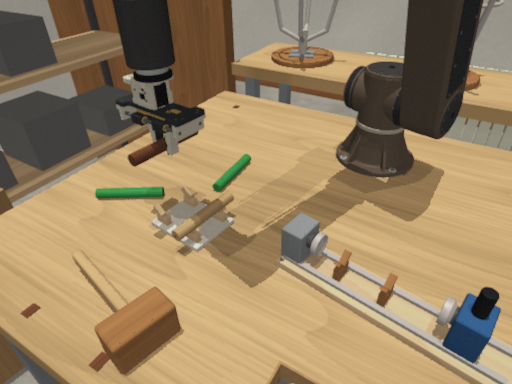

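View pics/wrist2.png

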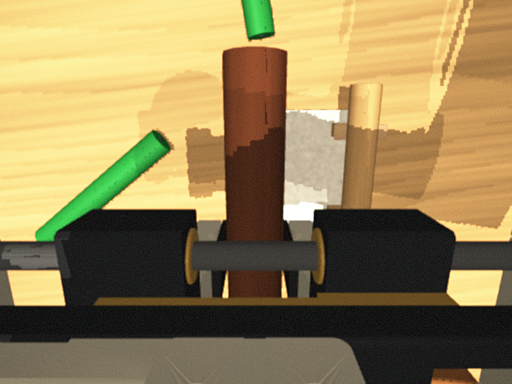

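The rod is held straight and clear of the rack (wrist view: columns 223–287), and the light rod lies undisturbed in the rack.

```bash
python3 -m crank '[{"turn":[0,0,-0.016],"slide":[0.006,0.05,0],"fingers":-1},{"turn":[0,0,-0.032],"slide":[0.012,0.1,0],"fingers":-1},{"turn":[0,0,-0.048],"slide":[0.018,0.15,0],"fingers":-1},{"turn":[0,0,-0.064],"slide":[0.024,0.2,0],"fingers":-1},{"turn":[0,0,-0.08],"slide":[0.03,0.25,0],"fingers":-1}]'
python3 -c "
from h import *
plan([.533,.05,.2],-1.733)"
```

```text
t: 4.18
eef_pos: [0.5318, -0.2117, 0.1853]
ee_rot: [3.14, -0.003, -2.743]
force: [0.5, -0.3, -1.0]
width: 0.0274
t 4.1833 pos [ 0.5318 -0.2117  0.1853] yaw [ 3.140e+00 -3.000e-03 -2.743e+00] F [ 0.5 -0.3 -1. ] w 0.0274
slide [-0.2052  0.4814 -0.0292] turn [ 0.0005 -0.0003 -0.1608] rows 6.284927876304086 8.082617840685117
```

```bash
python3 -m crank '[{"turn":[0,0,-0.016],"slide":[-0.02,0.05,0],"fingers":-1},{"turn":[0,0,-0.032],"slide":[-0.04,0.1,-0.01],"fingers":-1},{"turn":[0,0,-0.048],"slide":[-0.06,0.15,-0.02],"fingers":-1},{"turn":[0,0,-0.064],"slide":[-0.08,0.2,-0.03],"fingers":-1},{"turn":[0,0,-0.08],"slide":[-0.105,0.25,-0.03],"fingers":-1}]'
python3 -c "
from h import *
plan([.533,.05,.2],-1.733)"
```

```text
t: 4.6
eef_pos: [0.5326, -0.0762, 0.2016]
ee_rot: [3.14, -0.001, -2.24]
force: [0.2, -0.2, 0.1]
width: 0.0269
t 4.6 pos [ 0.5326 -0.0762  0.2016] yaw [ 3.14e+00 -1.00e-03 -2.24e+00] F [ 0.2 -0.2  0.1] w 0.0269
slide [-0.1985  0.1559  0.0031] turn [ 0.0002 -0.0001 -0.0807] rows 3.026965141463927 4.0576253295225255
```

```bash
python3 -m crank '[{"turn":[0,0,-0.018],"slide":[-0.05,0.04,0],"fingers":-1},{"turn":[0,0,-0.036],"slide":[-0.1,0.08,0],"fingers":-1},{"turn":[0,0,-0.054],"slide":[-0.15,0.12,0],"fingers":-1},{"turn":[0,0,-0.07],"slide":[-0.1985,0.156,0],"fingers":-1},{"turn":[0,0,-0.0807],"slide":[-0.1985,0.156,0],"fingers":-1}]'
python3 -m crank '[{"turn":[0,0,0],"slide":[0,0,0],"fingers":-1},{"turn":[0,0,0],"slide":[0,0,0],"fingers":-1}]'
python3 -c "
from h import *
plan([.533,.127,.15],-1.733)
c=get_calibration('wrist');print(c)
cv2.imwrite('pics/w3.png',grab_frame('wrist')[:,:,::-1])
for n in ('top','scene'): cv2.imwrite(f'pics/{n}3.png',grab_frame(n)[:,:,::-1])
"
```

```text
t: 5.02
eef_pos: [0.5341, 0.0527, 0.2006]
ee_rot: [3.14, -0.0, -1.729]
force: [0.0, -1.0, -0.9]
width: 0.0274
t: 5.18
eef_pos: [0.5336, 0.0489, 0.2008]
ee_rot: [3.139, -0.001, -1.739]
force: [0.2, -0.7, -1.2]
width: 0.0274
t 5.1833 pos [0.5336 0.0489 0.2008] yaw [ 3.139e+00 -1.000e-03 -1.739e+00] F [ 0.2 -0.7 -1.2] w 0.0274
slide [-0.1539  0.0273  0.1015] turn [ 0.0004 -0.0002 -0.001 ] rows 2.235267120138577 0.05556074493872546
{'K': array([[312.25286652,   0.        , 254.46597983],
       [  0.        , 312.25286652, 189.63446466],
       [  0.        ,   0.        ,   1.        ]]), 'pose': array([[-0.98591602, -0.16254112, -0.0393698 ,  0.5225798 ],
       [ 0.16722725, -0.9550969 , -0.24459142, -0.01606491],
       [ 0.00215419, -0.24773031,  0.96882664,  0.35924006],
       [ 0.        ,  0.        ,  0.        ,  1.        ]])}
```

View pics/w3.png

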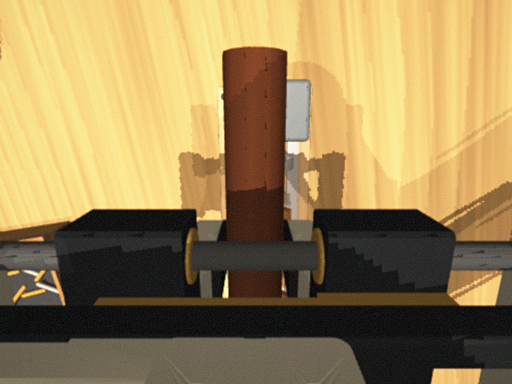

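View pics/top3.png

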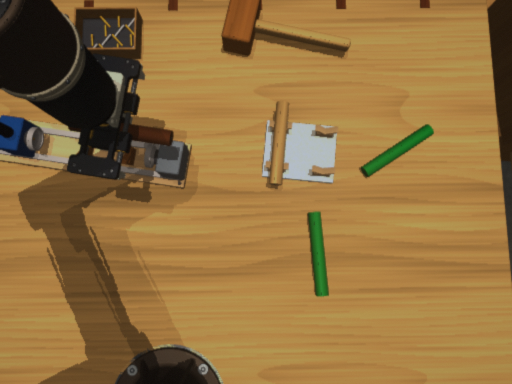

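Run:
```python
import cv2
t=cv2.imread('pics/top0.png')
a=cv2.resize(t[125:185,65:195],None,fx=6,fy=6,interpolation=2);cv2.imwrite('pics/d1.png',a)
s=cv2.imread('pics/scene0.png')
cv2.imwrite('pics/d2.png',cv2.resize(s[210:310,275:405],None,fx=6,fy=6,interpolation=2))
```

```text
(no output)
```

View pics/d1.png

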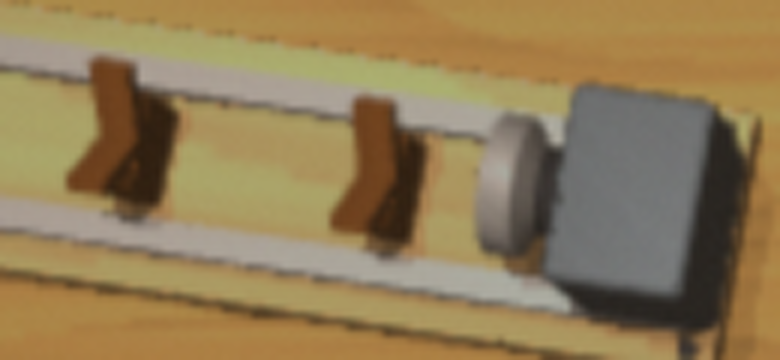

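View pics/d2.png

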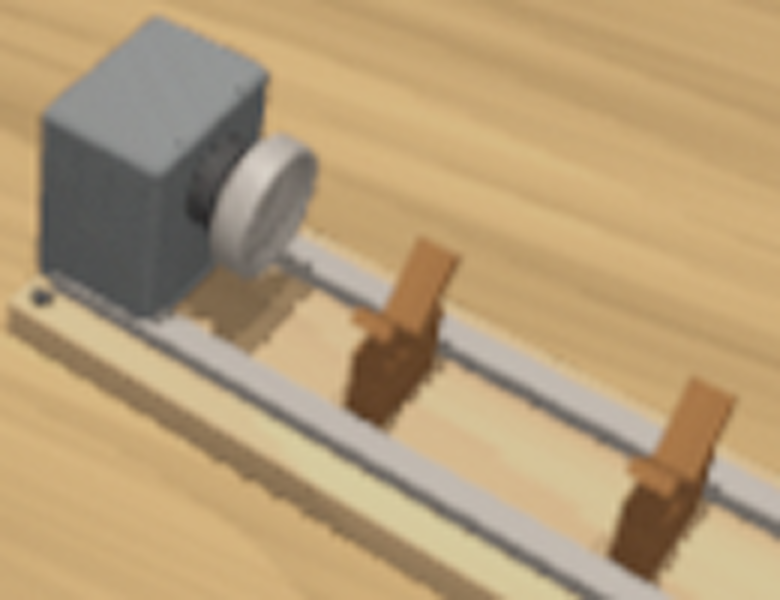

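Run:
```python
from h import *
T=lambda x,y:(65+x/6-.42,125+y/6-.42)
S=lambda x,y:(275+x/6-.42,210+y/6-.42)
S3=lambda x,y:(270+x/3-.33,205+y/3-.33)
th=np.radians(80.6)
def rep(n,P,jx):
    P=np.asarray(P);o=P[:2]-jx*np.array([np.cos(th),np.sin(th)]);print(n,P.round(4),"-> origin",o.round(4))
hs=[onz("top",T(*p),.098) for p in((580,85),(716,105),(682,297),(548,272))]
rep("hs top",np.mean(hs,0),-.13)
for i in range(4):print(np.linalg.norm(hs[i]-hs[i-1]).round(4),end=' ')
h2=[onz("scene",S(*p),.098) for p in((155,15),(268,72),(155,178),(42,118))]
rep("hs scene",np.mean(h2,0),-.13)
for i in range(4):print(np.linalg.norm(h2[i]-h2[i-1]).round(4),end=' ')
for n,a,b,jx,c,d in(("A",(375,98),(348,228),-.03,(438,248),(375,318)),("B",(113,59),(84,188),.064,(713,390),(652,475))):
    p,e=tri(T(*a),S(*c));q,f=tri(T(*b),S(*d));print(n,p.round(4),e.round(4),q.round(4),f.round(4),"w",np.linalg.norm(p-q)); 
    rep("tri",(p+q)/2,jx)
    for z in(.065,.0727,.08):
        m=(onz("top",T(*a),z)+onz("top",T(*b),z))/2;rep(f"top z{z}",m,jx);print(np.linalg.norm(onz("top",T(*a),z)-onz("top",T(*b),z)))
rep("cup scene",onz("scene",S(281,208),.07),-.078)
rep("cup top",onz("top",T(499,183),.07),-.078)
h=onz("scene",S3(660,266),.15);rep("handle(q=0)",h,.225)
rep("tailcup top(q=0)",onz("top",(152/4-.4,105+135/4-.4),.07),.178)
```

```text
hs top [ 0.5096 -0.0172  0.098 ] -> origin [0.5308 0.1111]
0.0652 0.0469 0.0669 0.0461 hs scene [ 0.516  -0.0122  0.098 ] -> origin [0.5372 0.1161]
0.0691 0.0475 0.068 0.0457 A [0.5395 0.0833 0.0935] 0.0243 [0.5134 0.0848 0.0397] 0.0232 w 0.05978236993821569
tri [0.5265 0.0841 0.0666] -> origin [0.5314 0.1136]
top z0.065 [0.5273 0.084  0.065 ] -> origin [0.5322 0.1136]
0.04729827391161136
top z0.0727 [0.5256 0.0818 0.0727] -> origin [0.5305 0.1114]
0.046889278964518846
top z0.08 [0.524  0.0796 0.08  ] -> origin [0.5289 0.1092]
0.0465015305081844
B [0.5553 0.1725 0.0944] 0.0225 [0.529  0.182  0.0361] 0.0215 w 0.06461880154941534
tri [0.5421 0.1773 0.0653] -> origin [0.5317 0.1141]
top z0.065 [0.5427 0.1769 0.065 ] -> origin [0.5322 0.1138]
0.047122009759798106
top z0.0727 [0.5408 0.1738 0.0727] -> origin [0.5304 0.1107]
0.04671453899406536
top z0.08 [0.5391 0.1709 0.08  ] -> origin [0.5286 0.1078]
0.04632823554083823
cup scene [0.5177 0.0369 0.07  ] -> origin [0.5304 0.1139]
cup top [0.5184 0.0344 0.07  ] -> origin [0.5311 0.1114]
handle(q=0) [0.5684 0.3148 0.15  ] -> origin [0.5316 0.0928]
tailcup top(q=0) [0.5573 0.2666 0.07  ] -> origin [0.5282 0.091 ]
```

Jig origin estimated at about (0.531, 0.112), yaw 80.6°, tailstock q ≈ 0.02. I'll go above the rests now.

```bash
python3 -c "
from h import *
plan([.5341,.1307,.11],-1.735)"
```

```text
t 5.3333 pos [0.5341 0.048  0.2016] yaw [ 3.141e+00 -1.000e-03 -1.741e+00] F [ 0.1 -0.3 -1. ] w 0.0272
slide [-0.1631  0.0279  0.1832] turn [ 0.0002 -0.0001 -0.0009] rows 2.9601981057349325 0.04687874041269956
```

```bash
python3 -m crank '[{"turn":[0,0,-0.0009],"slide":[-0.06,0.01,0.0],"fingers":-1},{"turn":[0,0,-0.0009],"slide":[-0.12,0.02,0.01],"fingers":-1},{"turn":[0,0,-0.0009],"slide":[-0.163,0.028,0.06],"fingers":-1},{"turn":[0,0,-0.0009],"slide":[-0.163,0.028,0.12],"fingers":-1},{"turn":[0,0,-0.0009],"slide":[-0.163,0.028,0.16],"fingers":-1}]'
python3 -m crank '[{"turn":[0,0,0],"slide":[0,0,0],"fingers":-1},{"turn":[0,0,0],"slide":[0,0,0],"fingers":-1}]'
python3 -c "
from h import *
plan([.5341,.1307,.09],-1.735)
for n in ('top','scene'): cv2.imwrite(f'pics/{n}4.png',grab_frame(n)[:,:,::-1])
s=cv2.imread('pics/scene4.png');cv2.imwrite('pics/s4c.png',cv2.resize(s[190:384,260:512],None,fx=3,fy=3))
"
```

```text
t: 5.75
eef_pos: [0.5335, 0.1316, 0.1201]
ee_rot: [3.14, -0.0, -1.734]
force: [-1.0, -0.1, -1.6]
width: 0.0271
t: 5.92
eef_pos: [0.5339, 0.1305, 0.1217]
ee_rot: [3.14, -0.002, -1.734]
force: [1.2, -0.4, -0.5]
width: 0.0271
t 5.9167 pos [0.5339 0.1305 0.1217] yaw [ 3.140e+00 -2.000e-03 -1.734e+00] F [ 1.2 -0.4 -0.5] w 0.0271
slide [-0.0007 -0.0005  0.0634] turn [ 0.0003 -0.0003  0.0002] rows 0.7600230879745515 0.023240052844860474
```

View pics/s4c.png

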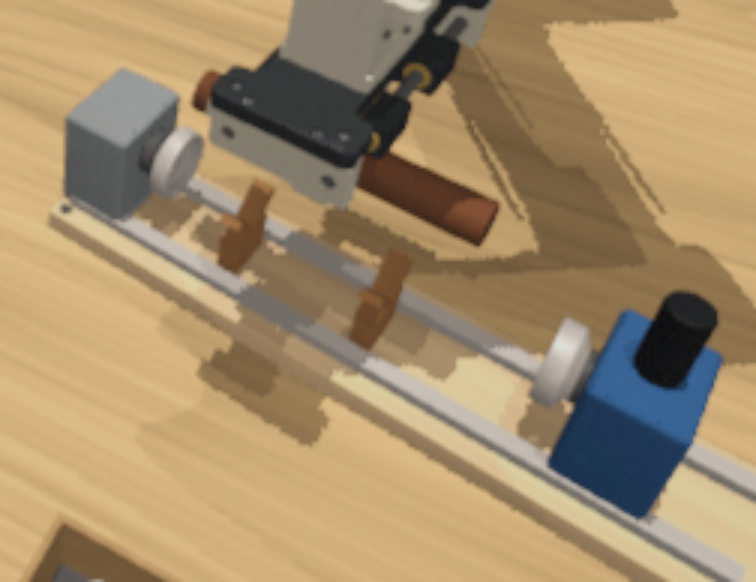

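View pics/top4.png

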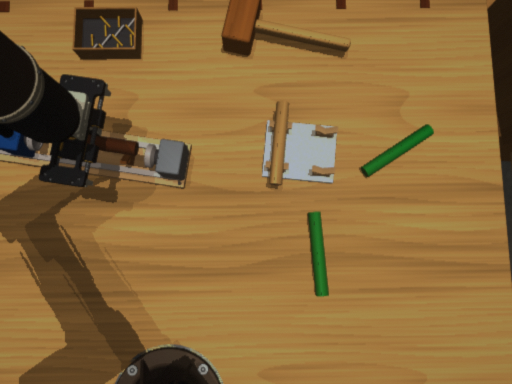

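The rod hangs over the rests, in line with the cups. In the scene crop its far end is at (487,222), and in the top view its near end is at (137,149) by the headstock cup. Lowering part way.

```bash
python3 -m crank '[{"turn":[0,0,0],"slide":[0,0,0.03],"fingers":-1},{"turn":[0,0,0],"slide":[0,0,0.06],"fingers":-1},{"turn":[0,0,0],"slide":[0,0,0.09],"fingers":-1},{"turn":[0,0,0],"slide":[0,0,0.1],"fingers":-1},{"turn":[0,0,0],"slide":[0,0,0.1],"fingers":-1}]'
python3 -c "
from h import *
plan([.5341,.1307,.0525],-1.735)
for n in ('top','scene'): cv2.imwrite(f'pics/{n}5.png',grab_frame(n)[:,:,::-1])
s=cv2.imread('pics/scene5.png')[190:384,260:470];t=cv2.imread('pics/top5.png')[110:200,0:210]
cv2.imwrite('pics/c5.png',np.vstack([cv2.resize(s,None,fx=2,fy=2),cv2.resize(t,None,fx=2,fy=2)]))
for e in(-.071,.109):
  p=np.array([.531,.112,.0875])+e*np.array([np.cos(1.4067),np.sin(1.4067),0]);print(proj('top',p),proj('scene',p))
"
```

```text
t: 6.43
eef_pos: [0.5344, 0.1312, 0.0725]
ee_rot: [3.142, -0.0, -1.733]
force: [0.3, 0.0, 0.0]
width: 0.0273
t 6.4333 pos [0.5344 0.1312 0.0725] yaw [ 3.142 -0.    -1.733] F [0.3 0.  0. ] w 0.0273
slide [0.0011 0.0004 0.04  ] turn [ 0.     -0.      0.0003] rows 0.47931566964164923 0.016475234313466494
[142.07323215 152.86320871] [324.25661647 239.30495173]
[ 56.14021874 139.9742378 ] [414.41549633 285.77362288]
```

View pics/c5.png

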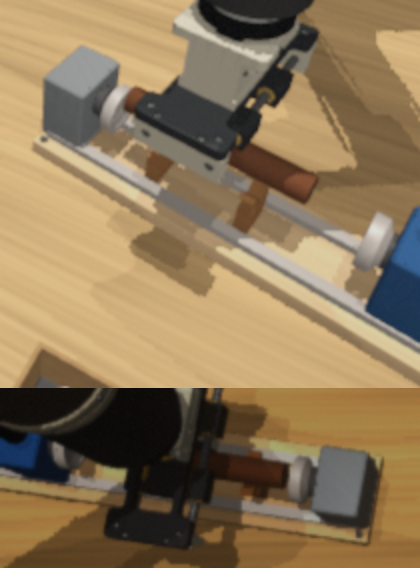

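The rod end at top (142,152.5) matches the prediction of (142.1,152.9), just clear of the headstock cup. Lowering into the rests.

```bash
python3 -m crank '[{"turn":[0,0,0],"slide":[0,0,0.012],"fingers":-1},{"turn":[0,0,0],"slide":[0,0,0.024],"fingers":-1},{"turn":[0,0,0],"slide":[0,0,0.034],"fingers":-1},{"turn":[0,0,0],"slide":[0,0,0.038],"fingers":-1},{"turn":[0,0,0],"slide":[0,0,0.038],"fingers":-1}]'
python3 -m crank '[{"turn":[0,0,0],"slide":[0,0,0],"fingers":-1},{"turn":[0,0,0],"slide":[0,0,0],"fingers":-1}]'
```

```text
t: 6.95
eef_pos: [0.535, 0.1317, 0.0533]
ee_rot: [-3.141, 0.0, -1.732]
force: [2.6, -0.7, -0.5]
width: 0.027
t: 7.12
eef_pos: [0.5348, 0.1318, 0.0534]
ee_rot: [-3.141, 0.0, -1.732]
force: [2.3, -1.0, -0.3]
width: 0.0271
```

```bash
python3 -m crank '[{"turn":[0,0,0],"slide":[0,0,0.002],"fingers":-1},{"turn":[0,0,0],"slide":[0,0,0.002],"fingers":0.2},{"turn":[0,0,0],"slide":[0,0,0.002],"fingers":0.2},{"turn":[0,0,0],"slide":[0,0,0.002],"fingers":0.2},{"turn":[0,0,0],"slide":[0,0,0.002],"fingers":0.5}]'
python3 -m crank '[{"turn":[0,0,0],"slide":[0,0,0],"fingers":0.5},{"turn":[0,0,0],"slide":[0,0,0],"fingers":0.5},{"turn":[0,0,0],"slide":[0,0,0],"fingers":0.5},{"turn":[0,0,0],"slide":[0,0,0],"fingers":0.5}]'
```

```text
t: 7.53
eef_pos: [0.5336, 0.1314, 0.0519]
ee_rot: [3.141, -0.0, -1.732]
force: [0.3, 0.3, -0.3]
width: 0.049
t: 7.87
eef_pos: [0.5341, 0.1315, 0.0522]
ee_rot: [3.141, -0.0, -1.732]
force: [0.1, 0.1, -0.9]
width: 0.0654
```

```bash
python3 -m crank '[{"turn":[0,0,0],"slide":[0,0,-0.06],"fingers":0.5},{"turn":[0,0,0],"slide":[0,0,-0.12],"fingers":1},{"turn":[0,0,0],"slide":[0,0,-0.18],"fingers":1},{"turn":[0,0,0],"slide":[0,0,-0.24],"fingers":1},{"turn":[0,0,0],"slide":[0,0,-0.3],"fingers":1}]'
python3 -m crank '[{"turn":[0,0,0],"slide":[0,0,-0.04],"fingers":1},{"turn":[0,0,0],"slide":[0,0,-0.04],"fingers":1}]'
python3 -c "
from h import *
plan([.565,.314,.22],-1.735)
for n in ('top','scene','wrist'): cv2.imwrite(f'pics/{n}6.png',grab_frame(n)[:,:,::-1])
s=cv2.imread('pics/scene6.png')[190:384,260:512];t=cv2.imread('pics/top6.png')[110:200,0:210]
cv2.imwrite('pics/c6.png',cv2.resize(s,None,fx=3,fy=3))
"
```

```text
t: 8.28
eef_pos: [0.5339, 0.1314, 0.2038]
ee_rot: [3.142, 0.0, -1.732]
force: [0.7, 1.0, 0.3]
width: 0.0852
t: 8.45
eef_pos: [0.5364, 0.1324, 0.2274]
ee_rot: [-3.135, 0.004, -1.731]
force: [0.6, -0.3, 0.5]
width: 0.0874
t 8.45 pos [0.5364 0.1324 0.2274] yaw [-3.135  0.004 -1.731] F [ 0.6 -0.3  0.5] w 0.0874
slide [-0.3676  0.0018  0.0165] turn [-0.0011  0.0007  0.0006] rows 4.411679303266986 0.06997977155170933
```

View pics/c6.png

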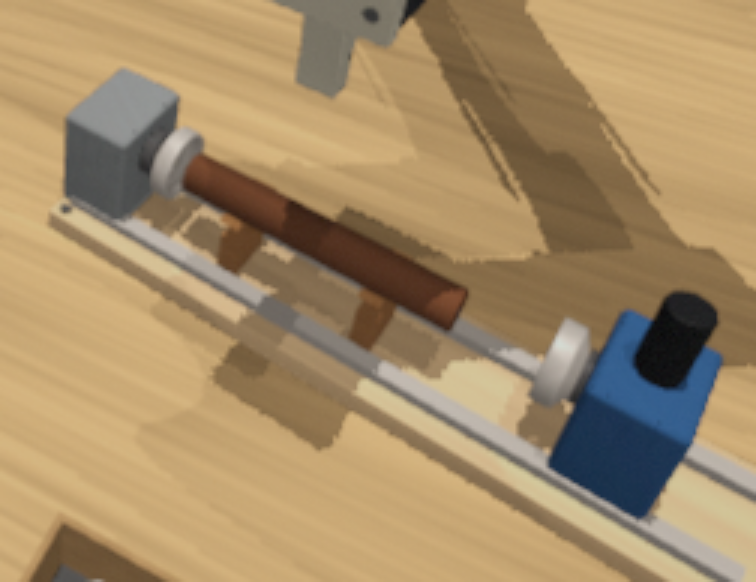

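View pics/wrist6.png

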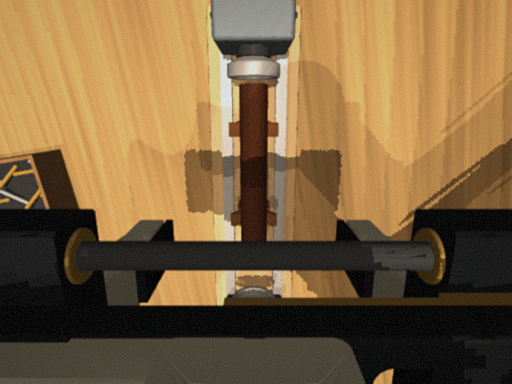

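The rod lies in both V-rests. In the wrist view it is at column 254, in line with the headstock cup at (253,68). Next, the handle.

```bash
python3 -m crank '[{"turn":[0,0,0],"slide":[-0.075,0,0],"fingers":1},{"turn":[0,0,0],"slide":[-0.15,0,0],"fingers":1},{"turn":[0,0,0],"slide":[-0.22,0,0],"fingers":1},{"turn":[0,0,0],"slide":[-0.29,0,0],"fingers":1},{"turn":[0,0,0],"slide":[-0.367,0,0],"fingers":1}]'
python3 -m crank '[{"turn":[0,0,0],"slide":[0,0,0],"fingers":1},{"turn":[0,0,0],"slide":[0,0,0],"fingers":1}]'
python3 -c "
from h import *
plan([.565,.314,.22],-1.735)
c=get_calibration('wrist');print(proj('wrist',[.565,.314,.15],c),proj('wrist',[.565,.314,.1],c))
for n in ('scene','wrist'): cv2.imwrite(f'pics/{n}7.png',grab_frame(n)[:,:,::-1])
"
```

```text
t: 9.02
eef_pos: [0.5631, 0.3135, 0.2205]
ee_rot: [3.14, -0.002, -1.733]
force: [0.6, 0.1, 0.5]
width: 0.0877
t: 9.18
eef_pos: [0.5629, 0.3141, 0.2193]
ee_rot: [3.139, -0.003, -1.73]
force: [-0.4, -0.3, -0.5]
width: 0.0875
t 9.1833 pos [0.5629 0.3141 0.2193] yaw [ 3.139e+00 -3.000e-03 -1.730e+00] F [-0.4 -0.3 -0.5] w 0.0875
slide [-0.0004 -0.0041 -0.0013] turn [ 0.0004 -0.0005  0.0008] rows 0.05198888603215577 0.05168945662747553
[251.00137307 199.7977659 ] [251.45474779 184.62482751]
```

View pics/wrist7.png

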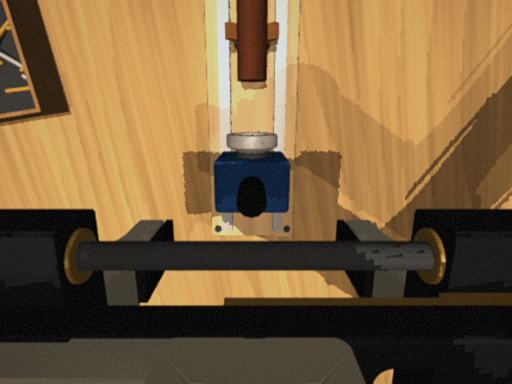

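View pics/scene7.png

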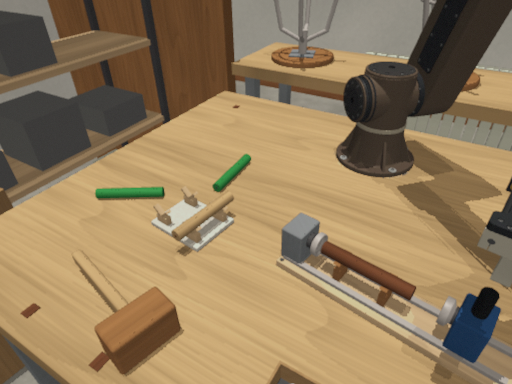

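The handle top is at (251,203), and I predicted (251,200), so it is about 2 mm further out. Descending around it.

```bash
python3 -m crank '[{"turn":[0,0,0],"slide":[-0.004,-0.004,0.05],"fingers":1},{"turn":[0,0,0],"slide":[-0.004,-0.004,0.1],"fingers":1},{"turn":[0,0,0],"slide":[-0.004,-0.004,0.15],"fingers":1},{"turn":[0,0,0],"slide":[-0.004,-0.004,0.19],"fingers":1},{"turn":[0,0,0],"slide":[-0.004,-0.004,0.215],"fingers":1}]'
python3 -m crank '[{"turn":[0,0,0],"slide":[0,0,0],"fingers":-1},{"turn":[0,0,0],"slide":[0,0,0],"fingers":-1},{"turn":[0,0,0],"slide":[0,0,0],"fingers":-1},{"turn":[0,0,0],"slide":[0,0,0],"fingers":-1},{"turn":[0,0,0],"slide":[0,0,0],"fingers":-1}]' 25
python3 -m crank '[{"turn":[0,0,0],"slide":[0,0,0],"fingers":-1},{"turn":[0,0,0],"slide":[0,0,0],"fingers":-1},{"turn":[0,0,0],"slide":[0,0,0],"fingers":-1},{"turn":[0,0,0],"slide":[0,0,0],"fingers":-1},{"turn":[0,0,0],"slide":[0,0,0],"fingers":-1}]'
python3 -m crank '[{"turn":[0,0,0],"slide":[0,0,0],"fingers":-1},{"turn":[0,0,0],"slide":[0,0,0],"fingers":-1},{"turn":[0,0,0],"slide":[0,0,0],"fingers":-1},{"turn":[0,0,0],"slide":[0,0,0],"fingers":-1},{"turn":[0,0,0],"slide":[0,0,0],"fingers":-1}]'
```

```text
t: 9.7
eef_pos: [0.5648, 0.312, 0.1121]
ee_rot: [3.139, -0.002, -1.734]
force: [-0.7, 0.5, -0.3]
width: 0.0878
t: 10.12
eef_pos: [0.5665, 0.3146, 0.1161]
ee_rot: [-3.14, 0.002, -1.732]
force: [0.8, -0.8, 0.4]
width: 0.0601
t: 10.53
eef_pos: [0.566, 0.3144, 0.1148]
ee_rot: [-3.142, 0.0, -1.732]
force: [0.2, 0.6, 0.1]
width: 0.0264
t: 10.95
eef_pos: [0.5658, 0.3144, 0.1147]
ee_rot: [3.141, -0.0, -1.732]
force: [-1.8, 0.1, 2.1]
width: 0.0233
```

Handle gripped (23 mm). Sliding it up.

```bash
python3 -m crank '[{"turn":[0,0,0],"slide":[0.015,0,0],"fingers":-1},{"turn":[0,0,0],"slide":[0.035,0,0],"fingers":-1},{"turn":[0,0,0],"slide":[0.055,0,0],"fingers":-1},{"turn":[0,0,0],"slide":[0.075,0,0],"fingers":-1},{"turn":[0,0,0],"slide":[0.09,0,0],"fingers":-1}]'
python3 -m crank '[{"turn":[0,0,0],"slide":[0.008,0,0],"fingers":-1},{"turn":[0,0,0],"slide":[0.016,0,0],"fingers":-1},{"turn":[0,0,0],"slide":[0.024,0,0],"fingers":-1},{"turn":[0,0,0],"slide":[0.032,0,0],"fingers":-1},{"turn":[0,0,0],"slide":[0.04,0,0],"fingers":-1}]'
python3 -c "
from h import *
for n in ('scene','top'): cv2.imwrite(f'pics/{n}8.png',grab_frame(n)[:,:,::-1])
s=cv2.imread('pics/scene8.png')[190:384,260:512]
cv2.imwrite('pics/c8.png',cv2.resize(s,None,fx=3,fy=3))
"
```

```text
t: 11.37
eef_pos: [0.5586, 0.2701, 0.1147]
ee_rot: [-3.142, 0.001, -1.732]
force: [-2.3, 4.6, 0.1]
width: 0.0235
t: 11.78
eef_pos: [0.5554, 0.2506, 0.1148]
ee_rot: [3.141, 0.001, -1.732]
force: [-4.0, 5.2, 0.5]
width: 0.0236
```

View pics/c8.png

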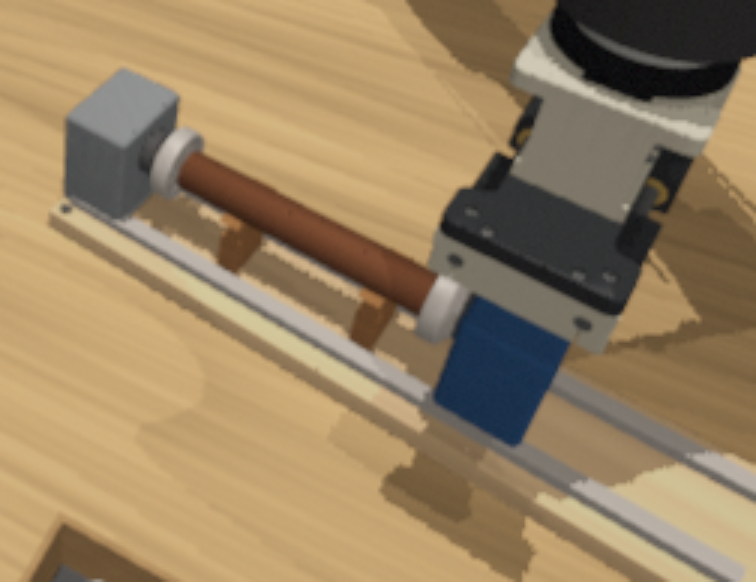

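Tail cup has taken the rod end, at crop (440,305). The travel so far puts q at about 0.086. Continuing until the force rises.

```bash
python3 -m crank '[{"turn":[0,0,0],"slide":[0.004,0,0],"fingers":-1},{"turn":[0,0,0],"slide":[0.008,0,0],"fingers":-1},{"turn":[0,0,0],"slide":[0.012,0,0],"fingers":-1},{"turn":[0,0,0],"slide":[0.016,0,0],"fingers":-1},{"turn":[0,0,0],"slide":[0.02,0,0],"fingers":-1}]'
python3 -m crank '[{"turn":[0,0,0],"slide":[0.002,0,0],"fingers":-1},{"turn":[0,0,0],"slide":[0.004,0,0],"fingers":-1},{"turn":[0,0,0],"slide":[0.006,0,0],"fingers":-1}]'
```

```text
t: 12.3
eef_pos: [0.5538, 0.241, 0.1147]
ee_rot: [3.141, 0.001, -1.732]
force: [-4.1, 5.4, 0.6]
width: 0.0234
t: 12.55
eef_pos: [0.5534, 0.2381, 0.1147]
ee_rot: [3.141, 0.001, -1.732]
force: [-4.7, 4.8, 1.2]
width: 0.0233
```

```bash
python3 -m crank '[{"turn":[0,0,0],"slide":[0.002,0,0],"fingers":-1},{"turn":[0,0,0],"slide":[0.004,0,0],"fingers":-1},{"turn":[0,0,0],"slide":[0.004,0,0],"fingers":-1}]'
python3 -c "
from h import *
for n in ('scene','top'): cv2.imwrite(f'pics/{n}9.png',grab_frame(n)[:,:,::-1])
s=cv2.imread('pics/scene9.png')[210:330,290:440]
cv2.imwrite('pics/c9.png',cv2.resize(s,None,fx=5,fy=5))
"
```

```text
t: 12.8
eef_pos: [0.5532, 0.237, 0.1147]
ee_rot: [-3.141, 0.002, -1.732]
force: [-4.1, 8.1, 0.4]
width: 0.0235
```

View pics/c9.png

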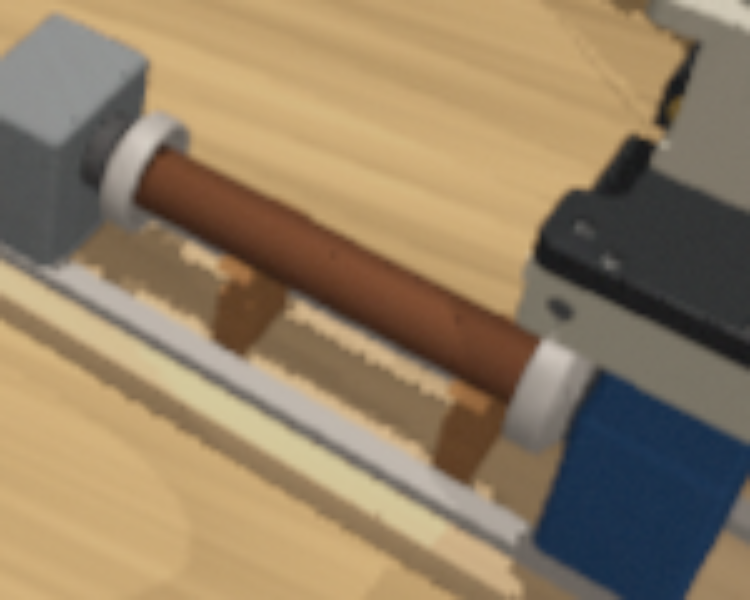

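The force has stepped up to 8 N and both ends sit in the cups (crop: (150,165) and (535,385)). One more small push to confirm they are seated.

```bash
python3 -m crank '[{"turn":[0,0,0],"slide":[0.002,0,0],"fingers":-1},{"turn":[0,0,0],"slide":[0.004,0,0],"fingers":-1},{"turn":[0,0,0],"slide":[0.004,0,0],"fingers":-1}]'
```

```text
t: 13.15
eef_pos: [0.5532, 0.2369, 0.1147]
ee_rot: [-3.141, 0.005, -1.732]
force: [-5.5, 15.0, -2.4]
width: 0.0236
```

It is hard against the end: 15 N and no further travel. Relaxing the push, then releasing.

```bash
python3 -m crank '[{"turn":[0,0,0],"slide":[-0.003,0,0],"fingers":-1},{"turn":[0,0,0],"slide":[-0.003,0,0],"fingers":1},{"turn":[0,0,0],"slide":[-0.003,0,0],"fingers":1},{"turn":[0,0,0],"slide":[-0.003,0,0],"fingers":1},{"turn":[0,0,0],"slide":[-0.003,0,0],"fingers":1}]'
python3 -m crank '[{"turn":[0,0,0],"slide":[0,0,0],"fingers":1},{"turn":[0,0,0],"slide":[0,0,0],"fingers":1},{"turn":[0,0,0],"slide":[0,0,0],"fingers":1},{"turn":[0,0,0],"slide":[0,0,0],"fingers":1},{"turn":[0,0,0],"slide":[0,0,0],"fingers":1}]'
python3 -m crank '[{"turn":[0,0,0],"slide":[0,0,-0.05],"fingers":1},{"turn":[0,0,0],"slide":[0,0,-0.1],"fingers":1},{"turn":[0,0,0],"slide":[0,0,-0.16],"fingers":1},{"turn":[0,0,0],"slide":[0,0,-0.22],"fingers":1},{"turn":[0,0,0],"slide":[0,0,-0.28],"fingers":1}]'
python3 -m crank '[{"turn":[0,0,0],"slide":[-0.08,0,0],"fingers":1},{"turn":[0,0,0],"slide":[-0.16,0,0],"fingers":1},{"turn":[0,0,0],"slide":[-0.2,0,0],"fingers":1},{"turn":[0,0,0],"slide":[-0.2,0,0],"fingers":1},{"turn":[0,0,0],"slide":[-0.2,0,0],"fingers":1}]'
python3 -c "
from h import *
for n in ('scene','top','wrist'): cv2.imwrite(f'pics/{n}10.png',grab_frame(n)[:,:,::-1])
s=cv2.imread('pics/scene10.png')[190:384,260:512]
cv2.imwrite('pics/c10.png',cv2.resize(s,None,fx=3,fy=3))
t=cv2.imread('pics/top10.png')[90:210,0:350]
cv2.imwrite('pics/c11.png',cv2.resize(t,None,fx=2,fy=2))
print(get_state()['t'])
d=np.array([np.cos(1.4067),np.sin(1.4067),0])
for x,z in((125,.15),(90,.07),(-78,.07),(78,.07)):print(x,proj('scene',np.array([.531,.112,z])+x/1e3*d))
"
```

```text
t: 13.57
eef_pos: [0.5533, 0.2344, 0.1147]
ee_rot: [-3.141, -0.001, -1.732]
force: [0.3, 0.6, 0.4]
width: 0.0447
t: 13.98
eef_pos: [0.5531, 0.2348, 0.1147]
ee_rot: [3.142, 0.0, -1.732]
force: [-0.1, -0.8, -0.6]
width: 0.0781
t: 14.4
eef_pos: [0.5528, 0.2346, 0.2562]
ee_rot: [3.142, -0.0, -1.732]
force: [1.1, 0.9, -0.7]
width: 0.0877
t: 14.82
eef_pos: [0.5688, 0.3346, 0.2539]
ee_rot: [3.141, -0.001, -1.731]
force: [-0.4, -0.6, -0.4]
width: 0.0877
14.9667
125 [434.0134557  265.21383745]
90 [401.36272159 286.75024911]
-78 [320.42995307 244.09340594]
78 [394.84015632 283.31243216]
```

View pics/c10.png

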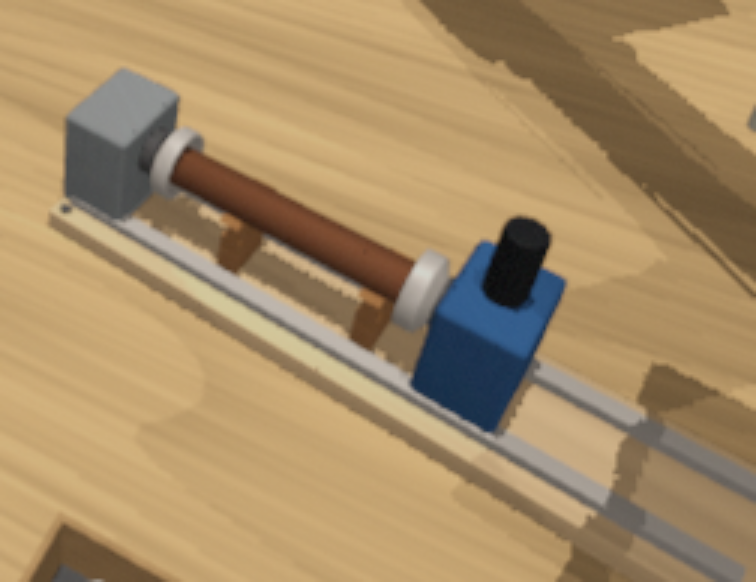

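View pics/wrist10.png

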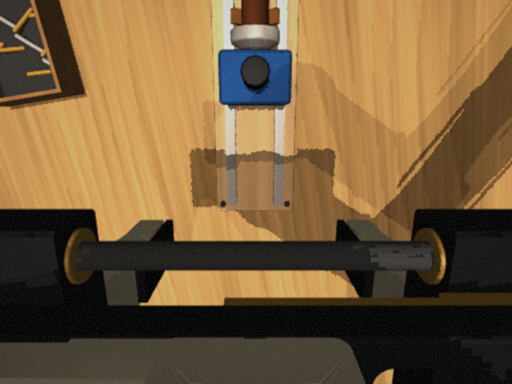

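View pics/c11.png

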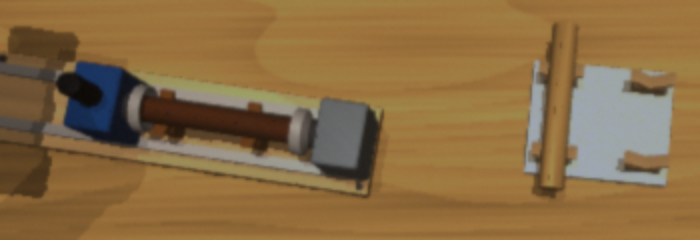

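Both ends are in the cups: visible rod at scene crop (180,168) to (405,285), with the handle top at (527,232). The light rod is still in its place at top-crop (558,105). In the top view about 155 mm of rod shows between the cup mouths, against 156 when fully seated. The arm is clear.

```bash
python3 -c "
from h import *
a=onz('top',(70.5,144),.075);b=onz('top',(145,152.5),.075);print('exposed',np.linalg.norm(a-b))
print(onz('scene',(260+527/3,190+234/3),.15), get_state()['force'])
print(job_done())"
```

```text
exposed 0.15718713420894984
[0.55629133 0.23860347 0.15      ] [ 0.39983844 -0.15818382 -0.20509302]
the job is handed in; nothing more can be done
None
```

The dark blank is mounted in the jig and the job is handed in, after about 15 s of the 48 s allowed; no verdict was reported. I laid the blank in both V-rests, slid the tailstock up by its handle until it stopped, then released and moved the arm clear.

Last checks:
- **Seating:** on the last small push the tailstock stopped moving and the force rose to 15 N. About 157 mm of the rod shows between the cups, against 156 mm when fully seated.
- **Tailstock:** its travel of about 78 mm from an estimated start of 0.021 puts it at about 0.100 m. The handle's position in the last scene picture agrees to within 2–4 mm. Its starting position was read from the pictures, so 0.100 is an estimate.
- **Light blank and arm:** the light blank looks unmoved in the rack in the last top picture; I did not measure its position. The force on the arm was near zero at hand-in.

No check failed.

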